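Load the feed slide and run its stuck carriage home

ROBOT

A 7-joint arm with a two-finger parallel gripper is mounted at the origin on a cart in front of the work surface, level with it; the furniture and walls round the work are solid. World frame = base frame: x ahead of the robot, y to its left, z up, the work surface at z = 0. Lengths are in mm, angles in rad, forces in N, time in s.
With the tool pointing down it reaches from about 400 to 875 mm from the base axis. Payload 4.4 kg.
Tool frame: the origin (TCP) lies midway between the tips of the shut fingers; the grasp point (between the pads) lies 19 mm behind it; z points along the fingers, y is the line along which they close (so a half turn about z gives the same grasp; the last joint's range is limited). The gripper opens to 85 mm and grips with 20 to 120 N. Pads are 22 mm wide; open, the fingers measure 114 mm over their backs; the gripper's body (76 mm by 85 mm) begins 54 mm behind the grasp point. The pads swing forward as they close: fully open they stand 13 mm farther back than shut.
Start: joints at [1.09, 0.628, 0.038, 1.517, -0.027, 0.996, -0.02], TCP at [261.983, -594.881, 231.313] pointing down, gripper open.
Joint ranges: [-3.06, 3.06], [-0.37, 2.12], [-1.25, 1.32], [0.18, 2.47], [-1.1, 4.24], [0.23, 1.98], [-2.94, 2.94]. Speed limits (rad/s): [2.57, 2.57, 3.14, 3.14, 3.14, 3.14, 3.14].

INTERFACE

Orientations are given as [roll, pitch, yaw] about the fixed x, y, z axes, in that order (R = Rz(yaw) Ry(pitch) Rx(roll)).
In Python, from cell import read_state, get_image, finish_job gives the robot as it stands.
- The arm moves only by the tool send_rows, never from a script. Its argument "series" is a list of rows, each an object of numbers: "ax", "ay", "az": the turn, a rotation vector about the tool's x, y, z in rad; "dx", "dy", "dz": the shift along the tool's x, y, z in cm; "hand": the closure, from 0 (fully open) to 1 (shut). In form: [{"ax": .., "ay": .., "az": .., "dx": .., "dy": .., "dz": .., "hand": ..}, ...]. A call has 1 to 10 rows; each row is the pose to reach, as a shift and turn from the pose commanded when the call began, along the tool's axes at that moment; what a row does not reach only later rows make up. A row lasts 1/10 s, in which the tool goes at most 50 mm and 8.59 degrees, less where a joint would pass 70% of its speed; a pose out of reach is approached as far as the arm can. A call with a gripper value outside its range is refused whole. The fingers move at their own pace and stop on an object; the grip force is fixed at half the most. Time passes only in rows, so rows that repeat a pose let the fingers close. It gives the time, the measured TCP pose, the force, the opening and the grip force at its end, in the units of the state.
- read_state(): the state, without advancing time (a new reading comes with each control period).
- get_image(name): name is "scene" or "top" or "wrist"; returns a dict with "pixels" (480x640x3 uint8, red, green, blue), "mtx" (3x3 intrinsics, pixels), "k1" (the pictures are not rectified: a ray, as slopes to the right and down, at radius r is drawn at 1 + k1 r^2 times it, then the intrinsics apply), "R" (3x3) and "t" (3): a world point X has camera coordinates R X + t. Camera axes: x right, y down, z forward; pixel columns grow to the right and rows downward; lengths in mm; the calibration is good to about 2 mm. A picture is of the moment at which its call begins. There is no depth.
- finish_job(): hands the job in; it is judged then, once.
The state is a dict: "clock": time; "qpos": joint angles; "qd": joint speeds; "tau": joint torques, N m; "eef_pos": TCP position; "tool_rot": TCP orientation; "force": force on the tool from outside, world axes, zero at the start; "torque": the same for the moment, N m; "width": finger opening in mm; "gripper_force": force on a finger pad.
Only numpy, scipy, OpenCV 4.12 (cv2) and the standard library are available. Lean on these libraries where they do the work, as an engineer would, in place of code of your own. Each camera call takes 0.05 s, during which the arm holds its last target. There are 200 camera calls.

TASK

Lay the thick grey and black cable connector lengthwise into the nest on the feed slide's carriage, on its deck between the small black lips and end blocks. Then push the carriage by its red plate towards the green housing: it is stuck and takes a hard shove to break free, after which it must be brought gently up against the soft buffer hidden in the housing and left resting against it, without crushing the buffer. The connector must stay in its nest, and the reel and the jar beside the work stay where they are.

Things in the scene. Friction and masses are not known exactly. Their poses are not given: they have to be found in the camera images.
- fixture: feed slide fixed to the bench: dark steel base 400 x 104 x 10 mm with two guide shafts and, on its far half, a closed green housing 160 x 96 mm, top 56 mm above the bench. Origin: centre of the underside, on the bench. x axis: the sliding direction, from the carriage into the housing; z up.
- housing (a point): middle of the housing's front face, 33 mm above the bench. Hidden inside is a sprung buffer, set to another place on every job: the carriage's tongue meets it after 45 to 80 mm of travel. The buffer is a spring of about 1.2 N per mm; more than 10 N on it crushes it.
- carriage: aluminium carriage, 124 mm long (x), 84 mm wide (y), deck 22 mm above its origin and 34 mm above the bench; axes parallel to the fixture's; slides along x only. Its travel is 0 to 1.2 mm at the start, with its origin at x = -120 mm + travel in the fixture's frame. A steel tongue runs from it into the housing.
- nest (a point): centre of the nest, at deck height (34 mm above the bench), axes parallel to the fixture's. A flat seat 68 mm long (x), 24 mm wide (y) between two black end blocks (7 mm high) and four black corner lips (6 mm high, |x| 20 to 33 mm, |y| 12 to 17 mm); between the lips, |x| < 20 mm, the sides are open for the fingers.
- push_face (a point): middle of the rear face of the red push plate, 59 mm above the bench. The plate is 12 mm thick (x), 44 mm wide (y), top 75 mm above the bench; push on this face along the fixture's +x, or pinch the plate from above. 26 mm free between plate and nest; nothing behind it.
- tongue (a point): a point on the carriage's tongue, in line with its origin and 130 mm ahead of it. The carriage holds fast at about 2 mm of travel until pushed with 15 to 21 N, then lets go suddenly and is free beyond 12 mm. From there it runs with a steady 5 N of friction and stays where left (so it also holds against up to 5 N from the buffer). Only the buffer adds to this.
- plug: the thick cable connector, a grey metal barrel with a black tail, lying on the bench: 62 mm long (its x axis), 18 mm wide, 19 mm high, 45 g. Origin: centre of its underside. Either way round in the nest is right.
- reel: reel of solder wire standing on its flange, 48 mm across, 30 mm high, bystander, loose. Origin: centre of the underside.
- jar: small black jar, 35 mm across, 56 mm high, bystander, loose. Origin: centre of the underside.

How it is judged:
By the outcome, as a careful person would: the job done as asked, in the order asked, and still so for the second after the job is handed in, with the robot touching nothing.
It also fails if it takes over 58 s, if anything falls off the work surface, if the arm or the gripper's body presses on something with over 40 N, if the wrist force passes 120 N, or if a joint passes its speed limit or range.

## Working session

There is one attempt and no reset: what is moved stays moved. The work goes in short steps, Python scripts to look and compute and a tool call to move; the robot and the scene stay as the last step left them, time stands still between calls to the robot, and variables do not carry over. Pictures are saved under pics/ and viewed, at most 10 in all, crops included, and the job is handed in when it is done.

Besides the shell and the picture viewer there is one more tool, called after ">>>" as name(argument=value, ...) on one line, values as JSON. send_rows: Moves the arm, as the interface text tells. Its arguments: {"type":"object","properties":{"series":{"type":"array","items":{"type":"object","properties":{"ax":{"type":"number"},"ay":{"type":"number"},"az":{"type":"number"},"dx":{"type":"number"},"dy":{"type":"number"},"dz":{"type":"number"},"hand":{"type":"number"}}}}},"required":["series"]}

```bash
mkdir -p pics; cat > h.py <<'E'
import numpy as np, cv2
from cell import read_state, get_image, finish_job
def grab(n,f):
    g=get_image(n); cv2.imwrite('pics/'+f+'.png',cv2.cvtColor(np.array(g['pixels'],np.uint8),cv2.COLOR_RGB2BGR))
    np.savez('pics/'+f+'.npz',**{k:np.array(g[k]) for k in g}); return g
def load(f): return dict(np.load('pics/'+f+'.npz'))
def ray(g,u,v):
    k=float(g['k1']); K=np.array(g['mtx']); R=np.array(g['R']); t=np.array(g['t'])
    p=cv2.undistortPoints(np.array([[[u,v]]],float),K,np.array([k,0,0,0,0.]))[0,0]
    return -R.T@t, R.T@np.array([p[0],p[1],1.])
def plane(g,u,v,z):
    c,d=ray(g,u,v); return c+d*(z-c[2])/d[2]
def proj(g,X):
    return cv2.projectPoints(np.array(X,float).reshape(-1,1,3),cv2.Rodrigues(np.array(g['R'],float))[0],np.array(g['t'],float),np.array(g['mtx'],float),np.array([float(g['k1']),0,0,0,0]))[0][:,0]
E
python3 - <<'E'
from h import *
for n in('scene','top'):
    g=grab(n,n+'0'); print(n,np.round(-np.array(g['R']).T@g['t']),g['k1'],np.round(g['R'],2).tolist())
a=cv2.imread('pics/top0.png');print(read_state())
E
```

```text
scene [ 298. -578.  716.] -0.07106795278455648 [[0.87, -0.5, 0.02], [-0.38, -0.68, -0.63], [0.33, 0.54, -0.77]]
top [ 476. -108. 1033.] 0.028828520280930886 [[-0.0, -1.0, -0.01], [-0.99, 0.0, -0.13], [0.13, 0.01, -0.99]]
{'clock': 0.1, 'qpos': array([ 1.09017404,  0.62921736,  0.03844012,  1.51823233, -0.02702288,
        0.99627241, -0.02002669]), 'qd': array([-0.00157269, -0.00246425, -0.00192564, -0.00326465, -0.00117825,
       -0.00059863, -0.00071781]), 'tau': array([ 3.76174401e-03, -5.64533007e+01,  1.23077083e+00, -1.93974191e+01,
        1.13555178e-02,  5.40454246e-03, -2.47950328e-05]), 'eef_pos': array([ 261.79312707, -594.37295702,  230.51584829]), 'tool_rot': array([-3.13998051e+00, -8.75343833e-06,  4.14787701e-01]), 'force': array([ 0.43309355, -0.41741087,  0.93786751]), 'torque': array([-0.06052422,  0.01488166, -0.00136101]), 'gripper_force': 0.0, 'width': 85.39744952178769}
```

View pics/top0.png

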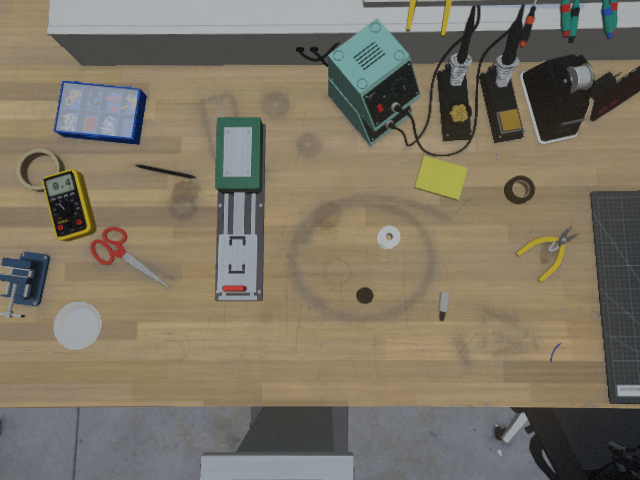

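View pics/scene0.png

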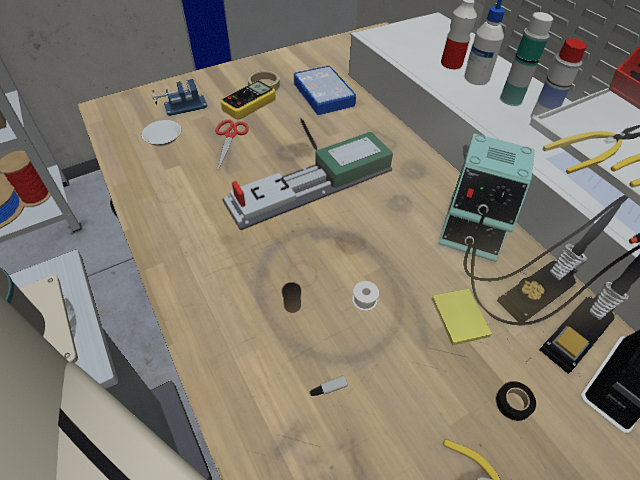

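The top view shows the housing at (240,150), the red plate at (234,288) and the nest lips around (238,255). The jar is at (365,296), the reel at (388,237) and the plug at (444,306) with its tail towards the robot. The scene view agrees, and the slide's x axis runs roughly along world +x.

```bash
python3 - <<'E'
from h import *
g=load('top0'); s=load('scene0')
for n,u,v,z in [('plugc',444,306,10),('plug top',445,292,10),('plug bot',442,320,10),('jar',365,296,56),('reel',388,237,30),('red',234,288,75),('nest',237,254,34),('baseBL',216,300,10),('baseBR',263,300,10),('hTL',217,118,56),('hTR',261,118,56),('hBL',217,190,56),('hBR',260,190,56)]:
    print(n,np.round(plane(g,u,v,z),0))
for n,u,v,z in [('plugS',329,386,10),('jar',291,287,56),('reel',366,288,30),('red',237,185,75)]: print(n,np.round(plane(s,u,v,z)))
# red & green masks
h=cv2.cvtColor(g['pixels'],cv2.COLOR_RGB2HSV)
m=((h[...,0]<8)|(h[...,0]>172))&(h[...,1]>150); m=m.astype(np.uint8); m[:, :200]=0; m[:,280:]=0; m[:270]=0
p=np.argwhere(m)[:,::-1]; print('red',len(p),cv2.minAreaRect(p.astype(np.float32)))
m=cv2.inRange(h,(70,100,40),(90,255,200)); m[:,:200]=0; m[:,280:]=0
c=max(cv2.findContours(m,0,1)[0],key=cv2.contourArea); r=cv2.minAreaRect(c); print(r); print([np.round(plane(g,*q,56),1).tolist() for q in cv2.boxPoints(r)])
E
```

```text
plugc [ 457. -358.   10.]
plug top [ 487. -361.   10.]
plug bot [ 427. -353.   10.]
jar [ 478. -186.   56.]
reel [ 604. -239.   30.]
red [495.  81.  75.]
nest [568.  84.  34.]
baseBL [471. 132.  10.]
baseBR [470.  31.  10.]
hTL [862. 129.  56.]
hTR [861.  34.  56.]
hBL [703. 125.  56.]
hBR [703.  34.  56.]
plugS [ 459. -357.   10.]
jar [ 482. -182.   56.]
reel [ 609. -236.   30.]
red [496.  87.  75.]
red 101 ((233.0, 288.0), (4.0, 20.0), 90.0)
((237.7058563232422, 152.88394165039062), (43.713768005371094, 70.89303588867188), 1.5481576919555664)
[[707.9, 129.9, 56.0], [864.6, 129.3, 56.0], [861.4, 34.6, 56.0], [704.9, 36.8, 56.0]]
```

>>> send_rows(series=[{"dx": 4,"dy": -2,"dz": 0,"az": 0.08,"hand": 0},{"dx": 8,"dy": -4,"dz": 0,"az": 0.16,"hand": 0},{"dx": 12,"dy": -6,"dz": 0,"az": 0.24,"hand": 0},{"dx": 16,"dy": -8,"dz": 0.5,"az": 0.32,"hand": 0},{"dx": 20,"dy": -10,"dz": 1,"az": 0.4,"hand": 0},{"dx": 24,"dy": -12,"dz": 2,"az": 0.48,"hand": 0},{"dx": 27.4,"dy": -13.8,"dz": 3,"az": 0.545,"hand": 0},{"dx": 27.4,"dy": -13.8,"dz": 3,"az": 0.545,"hand": 0},{"dx": 27.4,"dy": -13.8,"dz": 3,"az": 0.545,"hand": 0}])

```text
invalid input at $.series[0]: expected keys ax, ay, az, dx, dy, dz, hand
```

```bash
python3 - <<'E'
from h import *
g=grab('wrist','w1'); s=read_state(); print(s['eef_pos'],s['tool_rot'],s['force'],-np.array(g['R']).T@g['t'])
E
```

```text
[ 261.81929725 -594.45221192  230.61373788] [-3.14019593e+00  9.34872837e-06  4.14861992e-01] [-0.52692491  0.46076658  0.06377945] [ 323.85960005 -565.79933077  373.25353419]
```

View pics/w1.png

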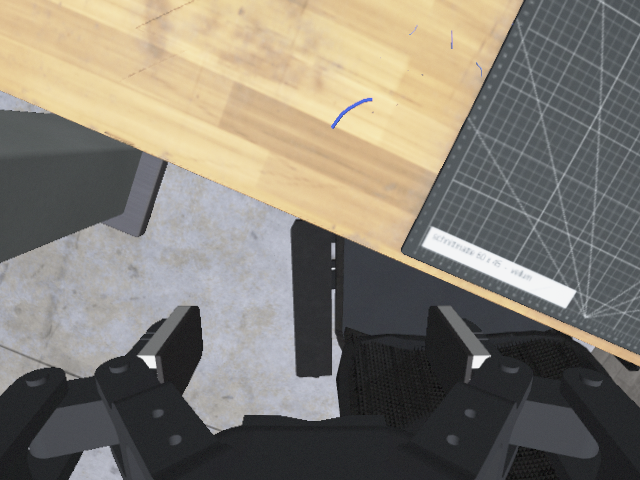

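The move was refused because every row needs all its keys. The picture therefore shows the start view: floor and mat edge, with the fingers at about (180,340) and (460,340). I'll resend it.

>>> send_rows(series=[{"ax": 0,"ay": 0,"dx": 4,"dy": -2,"dz": 0,"az": 0.08,"hand": 0},{"ax": 0,"ay": 0,"dx": 8,"dy": -4,"dz": 0,"az": 0.16,"hand": 0},{"ax": 0,"ay": 0,"dx": 12,"dy": -6,"dz": 0,"az": 0.24,"hand": 0},{"ax": 0,"ay": 0,"dx": 16,"dy": -8,"dz": 0.5,"az": 0.32,"hand": 0},{"ax": 0,"ay": 0,"dx": 20,"dy": -10,"dz": 1,"az": 0.4,"hand": 0},{"ax": 0,"ay": 0,"dx": 24,"dy": -12,"dz": 2,"az": 0.48,"hand": 0},{"ax": 0,"ay": 0,"dx": 25.4,"dy": -13.8,"dz": 3,"az": 0.545,"hand": 0},{"ax": 0,"ay": 0,"dx": 25.4,"dy": -13.8,"dz": 3,"az": 0.545,"hand": 0},{"ax": 0,"ay": 0,"dx": 25.4,"dy": -13.8,"dz": 3,"az": 0.545,"hand": 0}])

```text
clock: 1.05
eef_pos: [438.7, -366.1, 201.1]
tool_rot: [3.141, 0.001, -0.128]
force: [-0.0, -0.4, 0.1]
width: 85.1
gripper_force: 0.0
```

```bash
python3 - <<'E'
from h import *
g=grab('wrist','w2'); s=read_state(); print(s['eef_pos'],s['tool_rot'],s['force'],-np.array(g['R']).T@g['t'])
E
```

```text
[ 438.34219033 -367.39711818  201.51470756] [ 3.14035160e+00  6.25390213e-05 -1.30529967e-01] [-0.31516452 -0.0132997  -0.27393618] [ 506.08865478 -373.66215366  343.84528835]
```

View pics/w2.png

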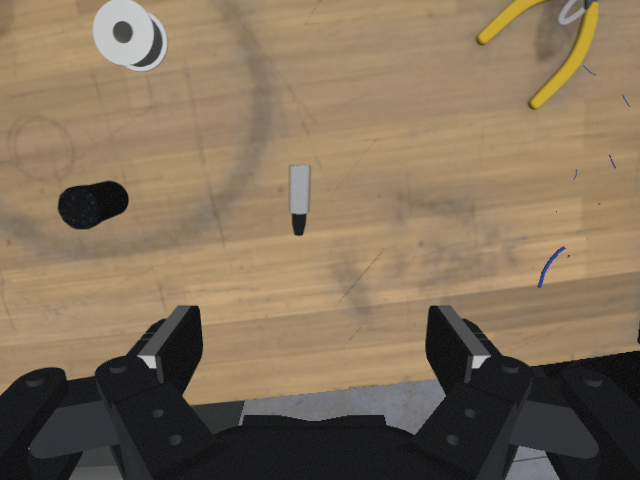

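The plug is at (290–310, 165–235): grey barrel above, black tail below, almost in line with the tool's x axis.

```bash
cat >> h.py <<'E'
def plugmask(g,box):
    h=cv2.cvtColor(g['pixels'],cv2.COLOR_RGB2HSV); m=((h[...,1]<45)|(h[...,2]<60)).astype(np.uint8)
    o=np.zeros_like(m); x0,y0,x1,y1=box; o[y0:y1,x0:x1]=m[y0:y1,x0:x1]; return o
E
python3 - <<'E'
from h import *
g=load('w2'); m=plugmask(g,(270,140,335,255))
c=max(cv2.findContours(m,0,1)[0],key=cv2.contourArea); r=cv2.minAreaRect(c); print(r,cv2.contourArea(c))
b=[plane(g,*q,14) for q in cv2.boxPoints(r)]; print(np.round(b,1)); 
vx,vy,x,y=cv2.fitLine(c,2,0,.01,.01).ravel(); x0=plane(g,x-30*vx,y-30*vy,12);x1=plane(g,x+30*vx,y+30*vy,12); print('ctr',np.mean(b,0),'yaw',np.arctan2(*(x0-x1)[1::-1]))
print([np.round(plane(g,*q,10),1) for q in [(300,190),(300,235),(300,165)]])
print(plane(load('top0'),444,306,10))
E
```

```text
((299.4999694824219, 199.49996948242188), (20.999996185302734, 68.99998474121094), 0.0) 1148.0
[[ 427.3 -341.4   14. ]
 [ 487.3 -350.1   14. ]
 [ 485.  -367.9   14. ]
 [ 424.9 -360.    14. ]]
ctr [ 456.11795243 -354.83912445   14.        ] yaw 2.9873044569376925
[array([ 464.5, -356.3,   10. ]), array([ 424.2, -350.7,   10. ]), array([ 485.8, -359.3,   10. ])]
[ 456.82034615 -358.14813987   10.        ]
```

>>> send_rows(series=[{"ax": 0,"ay": 0,"az": 0.015,"dx": 2,"dy": -1.4,"dz": 3,"hand": 0},{"ax": 0,"ay": 0,"az": 0.015,"dx": 2,"dy": -1.4,"dz": 7,"hand": 0},{"ax": 0,"ay": 0,"az": 0.015,"dx": 2,"dy": -1.4,"dz": 11,"hand": 0},{"ax": 0,"ay": 0,"az": 0.015,"dx": 2,"dy": -1.4,"dz": 15,"hand": 0},{"ax": 0,"ay": 0,"az": 0.015,"dx": 2,"dy": -1.4,"dz": 17.5,"hand": 0},{"ax": 0,"ay": 0,"az": 0.015,"dx": 2,"dy": -1.4,"dz": 19,"hand": 0},{"ax": 0,"ay": 0,"az": 0.015,"dx": 2,"dy": -1.4,"dz": 19.7,"hand": 0},{"ax": 0,"ay": 0,"az": 0.015,"dx": 2,"dy": -1.4,"dz": 19.7,"hand": 0}])

```text
clock: 1.9
eef_pos: [460.2, -355.9, 4.3]
tool_rot: [3.141, -0.0, -0.146]
force: [0.4, 0.1, -0.7]
width: 85.7
gripper_force: 0.0
```

```bash
python3 - <<'E'
from h import *
g=grab('wrist','w3'); s=read_state(); print(s['eef_pos'],s['tool_rot'],s['force'])
E
```

```text
[ 460.77321704 -356.02724238    5.08217861] [ 3.14066455e+00 -1.27212850e-03 -1.46004266e-01] [ 0.44063011 -0.27369105  0.55885306]
```

View pics/w3.png

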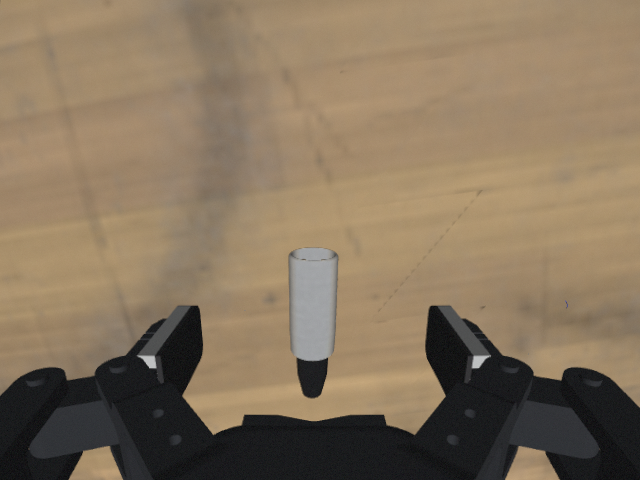

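The plug lies centred between the open pads (columns 290–338, rows 248–397) and in line with them, so I'll close on it and lift.

>>> send_rows(series=[{"ax": 0,"ay": 0,"az": 0,"dx": 0,"dy": 0,"dz": 0,"hand": 1},{"ax": 0,"ay": 0,"az": 0,"dx": 0,"dy": 0,"dz": 0,"hand": 1},{"ax": 0,"ay": 0,"az": 0,"dx": 0,"dy": 0,"dz": 0,"hand": 1},{"ax": 0,"ay": 0,"az": 0,"dx": 0,"dy": 0,"dz": 0,"hand": 1},{"ax": 0,"ay": 0,"az": 0,"dx": 0,"dy": 0,"dz": 0,"hand": 1},{"ax": 0,"ay": 0,"az": 0,"dx": 0,"dy": 0,"dz": 0,"hand": 1}])

```text
clock: 2.55
eef_pos: [460.9, -355.2, 4.9]
tool_rot: [3.141, -0.001, -0.145]
force: [-1.0, 0.3, 5.5]
width: 17.4
gripper_force: 59.6
```

```bash
python3 - <<'E'
from h import *
s=read_state(); print(s['width'],s['gripper_force'],s['force'],s['eef_pos'])
w=load('w3'); print(plane(w,314,262,19),plane(w,314,247,0.5),plane(w,313,397,7))
g=grab('wrist','w4'); 
h=cv2.cvtColor(g['pixels'],cv2.COLOR_RGB2HSV); print([int(v) for v in h[230:420:6,314,1]],[int(v) for v in h[230:420:6,314,2]])
E
```

```text
17.373814735789047 59.609824419021606 [-1.04656647  0.31940348  5.50979417] [ 460.85810959 -355.15717768    4.94870168]
[ 485.66399888 -358.67955632   19.        ] [ 485.9056389  -358.73717527    0.5       ] [ 420.63763234 -348.68319655    7.        ]
[91, 91, 91, 43, 7, 4, 4, 6, 7, 6, 4, 6, 6, 6, 7, 4, 4, 6, 7, 6, 7, 9, 0, 14, 7, 21, 7, 27, 85, 93, 94, 92] [190, 183, 184, 166, 178, 178, 181, 179, 179, 177, 175, 178, 178, 178, 179, 175, 177, 177, 174, 177, 177, 178, 33, 37, 35, 37, 35, 38, 135, 186, 184, 189]
```

>>> send_rows(series=[{"ax": 0,"ay": 0,"az": 0,"dx": 0,"dy": 0,"dz": -1,"hand": 1},{"ax": 0,"ay": 0,"az": 0,"dx": 0,"dy": 0,"dz": -4,"hand": 1},{"ax": 0,"ay": 0,"az": 0,"dx": 0,"dy": 0,"dz": -8,"hand": 1},{"ax": 0,"ay": 0,"az": 0,"dx": 0,"dy": 0,"dz": -12,"hand": 1},{"ax": 0,"ay": 0,"az": 0,"dx": 0,"dy": 0,"dz": -14.5,"hand": 1},{"ax": 0,"ay": 0,"az": 0,"dx": 0,"dy": 0,"dz": -15,"hand": 1}])

```text
clock: 3.2
eef_pos: [462.0, -356.3, 158.1]
tool_rot: [3.139, -0.006, -0.145]
force: [-0.2, 0.2, -0.8]
width: 17.5
gripper_force: 58.9
```

>>> send_rows(series=[{"ax": 0,"ay": 0,"az": -0.02,"dx": -0.1,"dy": -2,"dz": 0,"hand": 1},{"ax": 0,"ay": 0,"az": -0.04,"dx": -0.3,"dy": -6,"dz": 0,"hand": 1},{"ax": 0,"ay": 0,"az": -0.06,"dx": -0.6,"dy": -11,"dz": 0,"hand": 1},{"ax": 0,"ay": 0,"az": -0.08,"dx": -0.9,"dy": -16,"dz": 0,"hand": 1},{"ax": 0,"ay": 0,"az": -0.1,"dx": -1.2,"dy": -21,"dz": 0,"hand": 1},{"ax": 0,"ay": 0,"az": -0.12,"dx": -1.5,"dy": -26,"dz": 0,"hand": 1},{"ax": 0,"ay": 0,"az": -0.14,"dx": -1.8,"dy": -31,"dz": 0,"hand": 1},{"ax": 0,"ay": 0,"az": -0.145,"dx": -2,"dy": -36,"dz": 0,"hand": 1},{"ax": 0,"ay": 0,"az": -0.145,"dx": -2.2,"dy": -40,"dz": 0,"hand": 1},{"ax": 0,"ay": 0,"az": -0.145,"dx": -2.4,"dy": -42.5,"dz": 0,"hand": 1}])

```text
clock: 4.2
eef_pos: [496.0, 74.4, 152.8]
tool_rot: [-3.14, 0.004, 0.006]
force: [0.5, -0.3, -0.8]
width: 17.5
gripper_force: 58.9
```

>>> send_rows(series=[{"ax": 0,"ay": 0,"az": 0,"dx": 0,"dy": -1.2,"dz": 0,"hand": 1},{"ax": 0,"ay": 0,"az": 0,"dx": 0,"dy": -1.6,"dz": 0,"hand": 1},{"ax": 0,"ay": 0,"az": 0,"dx": 0,"dy": -1.6,"dz": 0,"hand": 1}])

```text
clock: 4.5
eef_pos: [497.4, 84.4, 153.7]
tool_rot: [3.141, 0.002, -0.0]
force: [1.1, -1.2, -0.2]
width: 17.3
gripper_force: 58.9
```

```bash
python3 - <<'E'
from h import *
g=grab('wrist','w5'); s=read_state(); print(s['eef_pos'],s['tool_rot'],s['force'],s['width'],s['gripper_force'],-np.array(g['R']).T@g['t'])
E
```

```text
[497.70563536  83.50318722 153.9702938 ] [ 3.14046824e+00  1.00770036e-03 -1.89552549e-03] [ 0.15663486 -0.20853014  0.20795688] 17.06726059321258 58.92566442489624 [565.43416238  85.68481431 296.43028947]
```

View pics/w5.png

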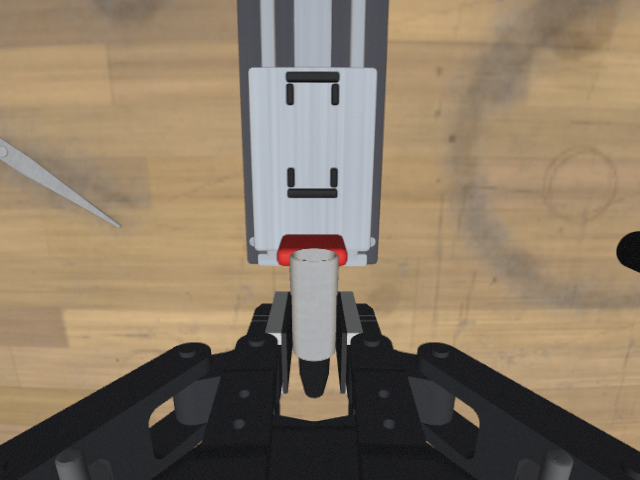

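The held plug is at rows 250–397, columns 291–338. The nest is in view: end blocks at rows 77 and 193, lips at columns 290 and 335, and the red plate at (313,248).

```bash
python3 - <<'E'
from h import *
g=load('w5'); h=cv2.cvtColor(g['pixels'],cv2.COLOR_RGB2HSV); print(np.round(g['R'],3).tolist())
m=(h[...,2]<75).astype(np.uint8); m[:,:275]=0;m[:,350:]=0;m[:60]=0;m[210:]=0; m[:69]=0
n,l,st,ce=cv2.connectedComponentsWithStats(m)
P=[]
for i in range(1,n):
    if st[i][4]>40:
        x,y,w,hh=st[i][:4]; q=plane(g,*ce[i],40); P.append(q); print(st[i].tolist(),np.round(q,1),'lo',np.round(plane(g,x,y,40),1)[:2],'hi',np.round(plane(g,x+w,y+hh,40),1)[:2])
print('nest',np.mean(P,0))
# yaw from carriage edges: bright mask at z=34
for zc,rng,thr in ((34,None,None),):
    L=[];R=[]
    for v in range(90,180,3):
        row=cv2.GaussianBlur(h[...,2],(1,5),0)[v].astype(int); d=np.diff(row)
        L.append((int(np.argmax(d[240:262]))+240.5,v)); R.append((int(np.argmin(d[360:390]))+360.5,v))
    for E in(L,R):
        Q=np.array([plane(g,*e,zc) for e in E]); f=np.polyfit(Q[:,0],Q[:,1],1); print('edge slope',f[0],'y',Q[:,1].mean(),Q[:,1].std())
rm=((h[...,0]<8)|(h[...,0]>172))&(h[...,1]>150); rm[:, :260]=0; rm[:,360:]=0; p=np.argwhere(rm); print(p.min(0),p.max(0)); print('red front/back top',plane(g,280,p[:,0].max()+1,75),plane(g,345,p[:,0].min(),50))
s=load('w5')
print('plug front', plane(g,314,262,169), plane(g,314,397,160))
E
```

```text
[[-0.0, -1.0, 0.001], [-0.962, 0.001, 0.272], [-0.272, -0.001, -0.962]]
[286, 72, 53, 10, 520] [603.4  86.4  40. ] lo [606.1 102.8] hi [600.1  69.5]
[287, 84, 6, 21, 124] [593.  100.8  40. ] lo [599.  102.3] hi [586.3  98.7]
[332, 84, 7, 21, 140] [593.  72.  40.] lo [598.9  73.9] hi [586.3  69.3]
[288, 168, 6, 19, 110] [540.5 101.   40. ] lo [546.5 102.5] hi [533.9  98.7]
[331, 168, 6, 19, 111] [540.3  72.3  40. ] lo [546.4  74. ] hi [533.8  69.8]
[288, 189, 49, 9, 434] [529.8  86.6  40. ] lo [532.5 102.8] hi [526.4  69.7]
nest [566.68163403  86.51052462  40.        ]
edge slope -0.007068687451645377 y 127.89106954830196 0.23125289227334342
edge slope -0.004560445133679432 y 45.15757952122072 0.21109125036128396
[235 278] [265 346]
red front/back top [489.78942884 106.24858415  75.        ] [503.08174717  64.59455525  50.        ]
plug front [523.38473329  85.4935827  169.        ] [460.06653594  85.49165944 160.        ]
```

>>> send_rows(series=[{"ax": 0,"ay": 0,"az": 0.003,"dx": 2,"dy": -0.05,"dz": 0,"hand": 1},{"ax": 0,"ay": 0,"az": 0.003,"dx": 5,"dy": -0.1,"dz": 0,"hand": 1},{"ax": 0,"ay": 0,"az": 0.003,"dx": 7.2,"dy": -0.12,"dz": 1,"hand": 1},{"ax": 0,"ay": 0,"az": 0.003,"dx": 7.45,"dy": -0.12,"dz": 4,"hand": 1},{"ax": 0,"ay": 0,"az": 0.003,"dx": 7.45,"dy": -0.12,"dz": 7,"hand": 1},{"ax": 0,"ay": 0,"az": 0.003,"dx": 7.45,"dy": -0.12,"dz": 9,"hand": 1},{"ax": 0,"ay": 0,"az": 0.003,"dx": 7.45,"dy": -0.12,"dz": 9.5,"hand": 1},{"ax": 0,"ay": 0,"az": 0.003,"dx": 7.45,"dy": -0.12,"dz": 9.5,"hand": 1},{"ax": 0,"ay": 0,"az": 0.003,"dx": 7.45,"dy": -0.12,"dz": 9.5,"hand": 1}])

```text
clock: 5.45
eef_pos: [573.6, 85.3, 60.3]
tool_rot: [3.141, -0.002, -0.005]
force: [0.7, -0.9, -0.2]
width: 17.2
gripper_force: 58.9
```

```bash
python3 - <<'E'
from h import *
g=grab('wrist','w6'); s=read_state(); print(s['eef_pos'],s['tool_rot'],s['force'])
cv2.imwrite('pics/w6c.png',cv2.resize(cv2.imread('pics/w6.png')[200:430,200:430],None,fx=2.5,fy=2.5))
E
```

```text
[573.79664557  85.72581038  60.61841553] [-3.14143613e+00 -2.37074814e-03 -4.08229303e-03] [-0.44033246 -0.46165534 -0.4931775 ]
```

View pics/w6c.png

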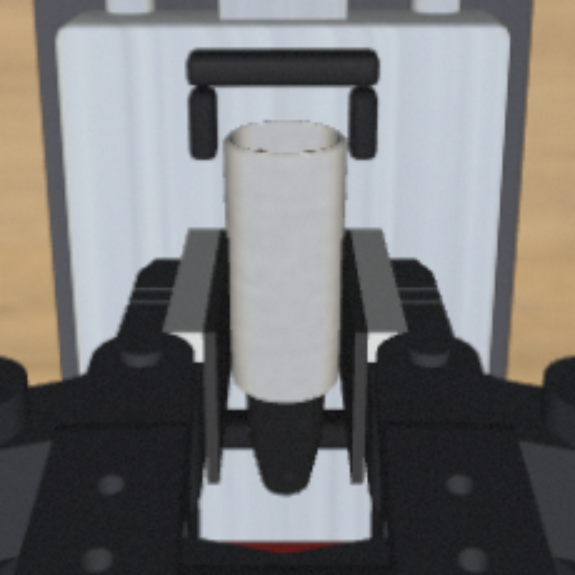

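The crop shows the plug above the nest at crop columns 223–347. The far lips' inner edges are at 217 and 350, and the far block's inner edge is at about row 85, so it's centred sideways. A quick numeric check along the length:

```bash
python3 - <<'E'
from h import *
g=load('w6'); f=lambda u,v,z: np.round(plane(g,200+u/2.5,200+v/2.5,z),1)
print('lipsL/R',f(217,120,40),f(350,120,40),'block inner',f(285,84,41),f(285,88,35))
print('plug front bottom',f(285,122,56),'top rim',f(285,154,75),'sides',f(224,150,66),f(347,150,66),'tail',f(285,495,63))
E
```

```text
lipsL/R [594.5  98.5  40. ] [594.4  74.7  40. ] block inner [601.3  86.3  41. ] [599.1  86.3  35. ]
plug front bottom [598.7  86.3  56. ] top rim [599.4  86.3  75. ] sides [597.2  95.6  66. ] [597.1  76.9  66. ] tail [533.   86.6  63. ]
```

>>> send_rows(series=[{"ax": 0,"ay": 0,"az": 0,"dx": -0.15,"dy": 0,"dz": 0.3,"hand": 1},{"ax": 0,"ay": 0,"az": 0,"dx": -0.15,"dy": 0,"dz": 0.8,"hand": 1},{"ax": 0,"ay": 0,"az": 0,"dx": -0.15,"dy": 0,"dz": 1.2,"hand": 1},{"ax": 0,"ay": 0,"az": 0,"dx": -0.15,"dy": 0,"dz": 1.6,"hand": 1},{"ax": 0,"ay": 0,"az": 0,"dx": -0.15,"dy": 0,"dz": 1.85,"hand": 1},{"ax": 0,"ay": 0,"az": 0,"dx": -0.15,"dy": 0,"dz": 1.95,"hand": 1},{"ax": 0,"ay": 0,"az": 0,"dx": -0.15,"dy": 0,"dz": 2.0,"hand": 1},{"ax": 0,"ay": 0,"az": 0,"dx": -0.15,"dy": 0,"dz": 2.0,"hand": 1}])

```text
clock: 6.3
eef_pos: [571.3, 86.3, 39.3]
tool_rot: [-3.142, -0.0, -0.003]
force: [0.9, -0.7, 0.1]
width: 17.0
gripper_force: 58.9
```

>>> send_rows(series=[{"ax": 0,"ay": 0,"az": 0,"dx": 0,"dy": 0,"dz": 0.05,"hand": 1},{"ax": 0,"ay": 0,"az": 0,"dx": 0,"dy": 0,"dz": 0.1,"hand": 1},{"ax": 0,"ay": 0,"az": 0,"dx": 0,"dy": 0,"dz": 0.1,"hand": 1},{"ax": 0,"ay": 0,"az": 0,"dx": 0,"dy": 0,"dz": 0.1,"hand": 1}])

```text
clock: 6.7
eef_pos: [571.4, 86.3, 38.9]
tool_rot: [-3.141, -0.001, -0.003]
force: [-1.3, -0.2, 4.6]
width: 17.0
gripper_force: 59.7
```

Contact is 4.6 N, so the plug is seated. I'll release and lift.

>>> send_rows(series=[{"ax": 0,"ay": 0,"az": 0,"dx": 0,"dy": 0,"dz": 0,"hand": 0.5},{"ax": 0,"ay": 0,"az": 0,"dx": 0,"dy": 0,"dz": 0,"hand": 0.3},{"ax": 0,"ay": 0,"az": 0,"dx": 0,"dy": 0,"dz": 0,"hand": 0.3},{"ax": 0,"ay": 0,"az": 0,"dx": 0,"dy": 0,"dz": 0,"hand": 0.3},{"ax": 0,"ay": 0,"az": 0,"dx": 0,"dy": 0,"dz": -1,"hand": 0.3},{"ax": 0,"ay": 0,"az": 0,"dx": 0,"dy": 0,"dz": -4,"hand": 0.3},{"ax": 0,"ay": 0,"az": 0,"dx": 0,"dy": 0,"dz": -8,"hand": 0.3},{"ax": 0,"ay": 0,"az": 0,"dx": 0,"dy": 0,"dz": -11,"hand": 0.3},{"ax": 0,"ay": 0,"az": 0,"dx": -2,"dy": 0,"dz": -11.5,"hand": 0.5},{"ax": 0,"ay": 0,"az": 0,"dx": -5,"dy": 0,"dz": -11.5,"hand": 1}])

```text
clock: 7.7
eef_pos: [523.5, 86.5, 155.7]
tool_rot: [-3.141, -0.006, -0.004]
force: [-0.3, 0.2, -0.3]
width: 31.5
gripper_force: 0.0
```

>>> send_rows(series=[{"ax": 0,"ay": 0,"az": 0,"dx": -2,"dy": 0,"dz": 0,"hand": 1},{"ax": 0,"ay": 0,"az": 0,"dx": -5,"dy": 0,"dz": 0,"hand": 1},{"ax": 0,"ay": 0,"az": 0,"dx": -6.5,"dy": 0,"dz": 0,"hand": 1},{"ax": 0,"ay": 0,"az": 0,"dx": -6.5,"dy": 0,"dz": 0,"hand": 1},{"ax": 0,"ay": 0,"az": 0,"dx": -6.5,"dy": 0,"dz": 0,"hand": 1}])

```text
clock: 8.2
eef_pos: [457.5, 86.8, 154.0]
tool_rot: [-3.141, -0.002, -0.003]
force: [0.4, 0.3, 0.3]
width: 0.3
gripper_force: 0.0
```

```bash
python3 - <<'E'
from h import *
g=grab('wrist','w7'); s=read_state(); print(s['eef_pos'],s['tool_rot'],s['force'],s['width'])
E
```

```text
[457.96899492  86.78475957 153.89748172] [-3.14118484e+00 -2.59206922e-03 -3.31705186e-03] [ 0.1020347  -0.06976082 -0.15357429] 0.05821559496065599
```

View pics/w7.png

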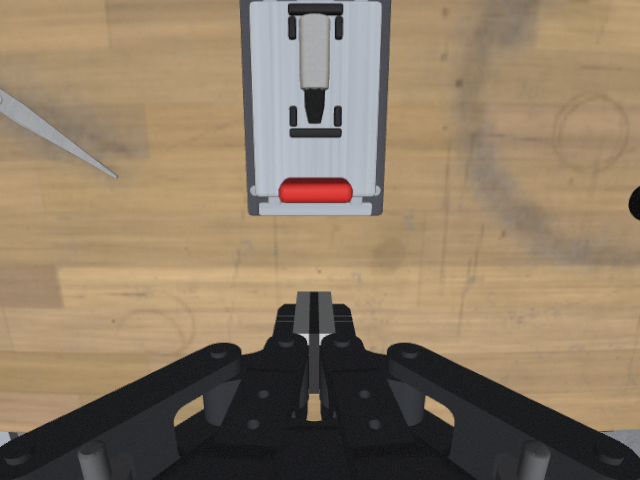

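The plug lies in the nest between the blocks (rows 14–123), well inside the lips. The red plate is at rows 178–203 and the fingers are shut behind it. Next I go down behind the plate.

>>> send_rows(series=[{"ax": 0,"ay": 0,"az": 0,"dx": 0,"dy": 0,"dz": 2,"hand": 1},{"ax": 0,"ay": 0,"az": 0,"dx": 0,"dy": 0,"dz": 6,"hand": 1},{"ax": 0,"ay": 0,"az": 0,"dx": 0,"dy": 0,"dz": 9,"hand": 1},{"ax": 0,"ay": 0,"az": 0,"dx": 0,"dy": 0,"dz": 10.2,"hand": 1},{"ax": 0,"ay": 0,"az": 0,"dx": 0.5,"dy": 0,"dz": 10.2,"hand": 1},{"ax": 0,"ay": 0,"az": 0,"dx": 1,"dy": 0,"dz": 10.2,"hand": 1},{"ax": 0,"ay": 0,"az": 0,"dx": 1.5,"dy": 0,"dz": 10.2,"hand": 1},{"ax": 0,"ay": 0,"az": 0,"dx": 1.7,"dy": 0,"dz": 10.2,"hand": 1},{"ax": 0,"ay": 0,"az": 0,"dx": 1.7,"dy": 0,"dz": 10.2,"hand": 1}])

```text
clock: 9.15
eef_pos: [474.4, 86.8, 52.2]
tool_rot: [-3.141, -0.002, -0.003]
force: [-1.4, -0.5, 0.4]
width: -0.1
gripper_force: 0.0
```

```bash
python3 - <<'E'
from h import *
g=grab('wrist','w8'); s=read_state(); print(s['eef_pos'],s['tool_rot'],s['force'])
h=cv2.cvtColor(g['pixels'],cv2.COLOR_RGB2HSV); rm=((h[...,0]<8)|(h[...,0]>172))&(h[...,1]>150); rm[:, :250]=0; rm[:,380:]=0; p=np.argwhere(rm); print(p.min(0),p.max(0)); print(plane(g,315,p[:,0].max()+1,75))
E
```

```text
[473.77605843  86.71266986  52.015538  ] [-3.14127008e+00 -1.35018948e-03 -3.12026422e-03] [ 0.63773878 -0.08079398  0.17112869]
[241 254] [297 379]
[489.82595417  87.45250018  75.        ]
```

>>> send_rows(series=[{"ax": 0,"ay": 0,"az": 0,"dx": 0.2,"dy": 0,"dz": 0,"hand": 1},{"ax": 0,"ay": 0,"az": 0,"dx": 0.4,"dy": 0,"dz": 0,"hand": 1},{"ax": 0,"ay": 0,"az": 0,"dx": 0.6,"dy": 0,"dz": 0,"hand": 1},{"ax": 0,"ay": 0,"az": 0,"dx": 0.6,"dy": 0,"dz": 0,"hand": 1}])

```text
clock: 9.6
eef_pos: [478.6, 86.5, 51.2]
tool_rot: [3.142, 0.002, -0.003]
force: [-0.7, 0.0, 0.7]
width: 0.0
gripper_force: 0.9
```

>>> send_rows(series=[{"ax": 0,"ay": 0,"az": 0,"dx": 0.1,"dy": 0,"dz": 0,"hand": 1},{"ax": 0,"ay": 0,"az": 0,"dx": 0.2,"dy": 0,"dz": 0,"hand": 1},{"ax": 0,"ay": 0,"az": 0,"dx": 0.2,"dy": 0,"dz": 0,"hand": 1}])

```text
clock: 9.9
eef_pos: [479.5, 86.5, 51.1]
tool_rot: [3.141, 0.003, -0.003]
force: [-4.3, 0.8, 2.3]
width: -0.3
gripper_force: 2.5
```

>>> send_rows(series=[{"ax": 0,"ay": 0,"az": 0,"dx": 0.1,"dy": 0,"dz": 0,"hand": 1},{"ax": 0,"ay": 0,"az": 0,"dx": 0.2,"dy": 0,"dz": 0,"hand": 1},{"ax": 0,"ay": 0,"az": 0,"dx": 0.2,"dy": 0,"dz": 0,"hand": 1}])

```text
clock: 10.2
eef_pos: [480.5, 86.5, 51.1]
tool_rot: [3.141, 0.005, -0.003]
force: [-8.0, 0.3, 5.5]
width: -0.2
gripper_force: 3.7
```

>>> send_rows(series=[{"ax": 0,"ay": 0,"az": 0,"dx": 0.1,"dy": 0,"dz": 0,"hand": 1},{"ax": 0,"ay": 0,"az": 0,"dx": 0.2,"dy": 0,"dz": 0,"hand": 1},{"ax": 0,"ay": 0,"az": 0,"dx": 0.2,"dy": 0,"dz": 0,"hand": 1}])

```text
clock: 10.5
eef_pos: [480.6, 86.5, 50.9]
tool_rot: [3.141, 0.009, -0.003]
force: [-10.5, 0.8, 7.0]
width: -0.1
gripper_force: 5.1
```

>>> send_rows(series=[{"ax": 0,"ay": 0,"az": 0,"dx": 0.1,"dy": 0,"dz": 0,"hand": 1},{"ax": 0,"ay": 0,"az": 0,"dx": 0.2,"dy": 0,"dz": 0,"hand": 1},{"ax": 0,"ay": 0,"az": 0,"dx": 0.2,"dy": 0,"dz": 0,"hand": 1}])

```text
clock: 10.8
eef_pos: [480.7, 86.4, 50.8]
tool_rot: [3.141, 0.012, -0.002]
force: [-13.6, -0.0, 9.1]
width: -0.1
gripper_force: 6.6
```

>>> send_rows(series=[{"ax": 0,"ay": 0,"az": 0,"dx": 0.1,"dy": 0,"dz": 0,"hand": 1},{"ax": 0,"ay": 0,"az": 0,"dx": 0.2,"dy": 0,"dz": 0,"hand": 1},{"ax": 0,"ay": 0,"az": 0,"dx": 0.2,"dy": 0,"dz": 0,"hand": 1}])

```text
clock: 11.1
eef_pos: [480.8, 86.4, 50.6]
tool_rot: [3.141, 0.016, -0.002]
force: [-15.9, 0.5, 11.4]
width: -0.2
gripper_force: 8.0
```

>>> send_rows(series=[{"ax": 0,"ay": 0,"az": 0,"dx": 0.1,"dy": 0,"dz": 0,"hand": 1},{"ax": 0,"ay": 0,"az": 0,"dx": 0.2,"dy": 0,"dz": 0,"hand": 1},{"ax": 0,"ay": 0,"az": 0,"dx": 0.2,"dy": 0,"dz": 0,"hand": 1}])

```text
clock: 11.4
eef_pos: [480.9, 86.4, 50.5]
tool_rot: [3.141, 0.02, -0.002]
force: [-18.1, -0.3, 14.1]
width: 0.2
gripper_force: 9.6
```

>>> send_rows(series=[{"ax": 0,"ay": 0,"az": 0,"dx": 0.1,"dy": 0,"dz": 0,"hand": 1},{"ax": 0,"ay": 0,"az": 0,"dx": 0.2,"dy": 0,"dz": 0,"hand": 1},{"ax": 0,"ay": 0,"az": 0,"dx": 0.2,"dy": 0,"dz": 0,"hand": 1}])

```text
clock: 11.7
eef_pos: [481.0, 86.4, 50.3]
tool_rot: [3.141, 0.023, -0.002]
force: [-21.9, 1.0, 16.1]
width: -0.1
gripper_force: 11.1
```

>>> send_rows(series=[{"ax": 0,"ay": 0,"az": 0,"dx": 0.1,"dy": 0,"dz": 0,"hand": 1},{"ax": 0,"ay": 0,"az": 0,"dx": 0.2,"dy": 0,"dz": 0,"hand": 1},{"ax": 0,"ay": 0,"az": 0,"dx": 0.2,"dy": 0,"dz": 0,"hand": 1}])

```text
clock: 12.0
eef_pos: [481.1, 86.3, 50.2]
tool_rot: [3.141, 0.027, -0.002]
force: [-24.9, 0.1, 18.5]
width: 0.4
gripper_force: 12.7
```

>>> send_rows(series=[{"ax": 0,"ay": 0,"az": 0,"dx": 0.1,"dy": 0,"dz": 0,"hand": 1},{"ax": 0,"ay": 0,"az": 0,"dx": 0.2,"dy": 0,"dz": 0,"hand": 1},{"ax": 0,"ay": 0,"az": 0,"dx": 0.2,"dy": 0,"dz": 0,"hand": 1}])

```text
clock: 12.3
eef_pos: [481.3, 86.3, 50.1]
tool_rot: [3.141, 0.03, -0.001]
force: [-27.6, 0.9, 21.5]
width: 0.2
gripper_force: 14.2
```

>>> send_rows(series=[{"ax": 0,"ay": 0,"az": 0,"dx": 0,"dy": 0,"dz": -0.1,"hand": 1},{"ax": 0,"ay": 0,"az": 0,"dx": 0,"dy": 0,"dz": -0.3,"hand": 1},{"ax": 0,"ay": 0,"az": 0,"dx": 0,"dy": 0,"dz": -0.3,"hand": 1}])

```text
clock: 12.6
eef_pos: [481.2, 86.2, 50.9]
tool_rot: [3.14, 0.031, -0.001]
force: [-22.3, 0.9, -1.8]
width: 0.1
gripper_force: 11.5
```

>>> send_rows(series=[{"ax": 0,"ay": 0,"az": 0,"dx": 0.1,"dy": 0,"dz": 0,"hand": 1},{"ax": 0,"ay": 0,"az": 0,"dx": 0.2,"dy": 0,"dz": -0.03,"hand": 1},{"ax": 0,"ay": 0,"az": 0,"dx": 0.2,"dy": 0,"dz": -0.03,"hand": 1}])

```text
clock: 12.9
eef_pos: [481.2, 86.2, 51.0]
tool_rot: [3.14, 0.035, -0.001]
force: [-25.8, 0.8, -1.5]
width: 0.1
gripper_force: 13.0
```

>>> send_rows(series=[{"ax": 0,"ay": 0,"az": 0,"dx": 0.1,"dy": 0,"dz": 0,"hand": 1},{"ax": 0,"ay": 0,"az": 0,"dx": 0.2,"dy": 0,"dz": -0.03,"hand": 1},{"ax": 0,"ay": 0,"az": 0,"dx": 0.2,"dy": 0,"dz": -0.03,"hand": 1}])

```text
clock: 13.2
eef_pos: [481.2, 86.2, 51.0]
tool_rot: [3.139, 0.039, -0.001]
force: [-29.4, 1.3, -0.6]
width: -0.2
gripper_force: 14.5
```

```bash
python3 - <<'E'
from h import *
a=grab('scene','s9'); b=grab('wrist','w9')
A=cv2.imread('pics/s9.png'); B=cv2.imread('pics/w9.png')
A=cv2.resize(A[100:260,180:340],(400,400),interpolation=cv2.INTER_CUBIC); B=cv2.resize(B[130:450,160:480],(400,400))
cv2.imwrite('pics/c9.png',np.hstack([A,B]))
def red(g,c0,c1):
    h=cv2.cvtColor(g['pixels'],cv2.COLOR_RGB2HSV); return ((h[...,0]<8)|(h[...,0]>172))&(h[...,1]>150)
p=np.argwhere(red(b,0,0)); q=p[(p[:,1]>250)&(p[:,1]<380)&(p[:,0]>150)]; print(q.min(0),q.max(0)); s=read_state(); print(s['eef_pos'],s['tool_rot'],s['force'],s['torque'])
E
```

```text
[249 252] [311 378]
[481.18514909  86.17113354  51.00236453] [ 3.13939303e+00  3.90619411e-02 -7.99306338e-04] [-29.32409541   1.64436416   0.27917654] [ 0.30130956  5.85362337 -0.0064637 ]
```

View pics/c9.png

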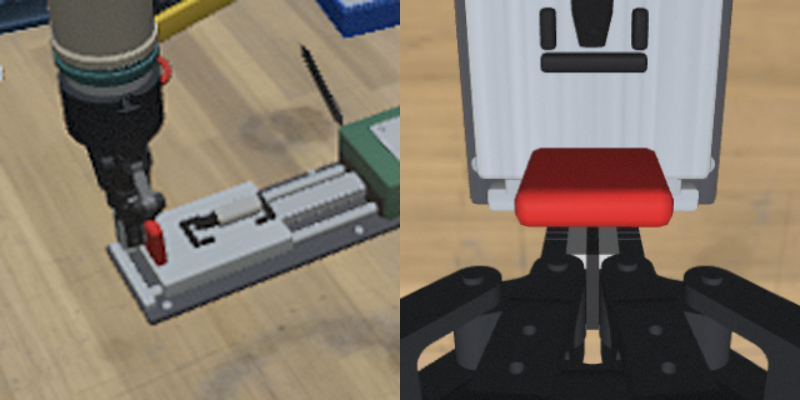

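The closed fingers sit squarely behind the plate and nothing else is touching. I'll keep loading it in small steps.

>>> send_rows(series=[{"ax": 0,"ay": 0,"az": 0,"dx": 0.1,"dy": 0,"dz": 0,"hand": 1},{"ax": 0,"ay": 0,"az": 0,"dx": 0.1,"dy": 0,"dz": 0,"hand": 1},{"ax": 0,"ay": 0,"az": 0,"dx": 0.1,"dy": 0,"dz": 0,"hand": 1}])

```text
clock: 13.6
eef_pos: [481.2, 86.2, 51.0]
tool_rot: [3.139, 0.041, -0.001]
force: [-30.6, 1.5, 1.8]
width: 0.3
gripper_force: 15.3
```

>>> send_rows(series=[{"ax": 0,"ay": 0,"az": 0,"dx": 0.1,"dy": 0,"dz": 0,"hand": 1},{"ax": 0,"ay": 0,"az": 0,"dx": 0.1,"dy": 0,"dz": 0,"hand": 1},{"ax": 0,"ay": 0,"az": 0,"dx": 0.1,"dy": 0,"dz": 0,"hand": 1}])

```text
clock: 13.9
eef_pos: [481.2, 86.2, 51.0]
tool_rot: [3.139, 0.043, -0.001]
force: [-32.0, 1.1, 3.7]
width: -0.4
gripper_force: 16.2
```

```bash
python3 - <<'E'
from h import *
g=grab('wrist','w10')
for f in('w7','w8','w10'):
    g=load(f); h=cv2.cvtColor(g['pixels'],cv2.COLOR_RGB2HSV)
    m=(h[...,2]<75).astype(np.uint8); m[:,:275]=0;m[:,365:]=0; m[260:]=0
    n,l,st,ce=cv2.connectedComponentsWithStats(m)
    print(f,[(np.round(plane(g,*ce[i],40),1)[:2].tolist(),int(st[i][4]),np.round(ce[i]).tolist()) for i in range(1,n) if st[i][4]>60])
t=[load('top0'),grab('top','t10')]
for g in t:
    h=cv2.cvtColor(g['pixels'],cv2.COLOR_RGB2HSV); m=(h[...,2]<90).astype(np.uint8); m[:232]=0; m[280:]=0; m[:,:225]=0; m[:,250:]=0
    print(cv2.moments(m,True)['m00'],[cv2.moments(m,True)[k]/cv2.moments(m,True)['m00'] for k in('m10','m01')])
E
```

```text
w7 [([599.5, 86.7], 901, [315.0, 16.0]), ([547.5, 87.4], 605, [314.0, 104.0]), ([540.3, 101.2], 132, [293.0, 116.0]), ([540.2, 72.6], 143, [337.0, 116.0]), ([529.8, 86.8], 408, [315.0, 132.0])]
w8 [([589.0, 100.4], 179, [279.0, 9.0]), ([589.0, 72.5], 253, [355.0, 9.0]), ([546.9, 87.5], 1645, [314.0, 127.0]), ([540.1, 101.1], 349, [280.0, 145.0]), ([540.2, 72.7], 387, [352.0, 144.0]), ([529.6, 86.9], 1150, [316.0, 172.0])]
w10 [([592.9, 99.9], 164, [278.0, 11.0]), ([592.9, 72.6], 323, [355.0, 11.0]), ([549.7, 87.4], 1692, [313.0, 136.0]), ([543.6, 100.7], 320, [279.0, 153.0]), ([543.6, 72.7], 412, [352.0, 152.0]), ([533.1, 86.6], 1307, [316.0, 180.0])]
141.0 [237.08510638297872, 250.645390070922]
225.0 [235.04, 258.75111111111113]
```

>>> send_rows(series=[{"ax": 0,"ay": 0,"az": 0,"dx": 0.1,"dy": 0,"dz": -0.05,"hand": 1},{"ax": 0,"ay": 0,"az": 0,"dx": 0.2,"dy": 0,"dz": -0.05,"hand": 1},{"ax": 0,"ay": 0,"az": 0,"dx": 0.2,"dy": 0,"dz": -0.05,"hand": 1}])

```text
clock: 14.3
eef_pos: [481.3, 86.2, 51.1]
tool_rot: [3.139, 0.047, -0.0]
force: [-35.4, 2.0, 3.1]
width: 0.5
gripper_force: 17.4
```

>>> send_rows(series=[{"ax": 0,"ay": 0,"az": 0,"dx": -1,"dy": 0,"dz": 0.1,"hand": 1},{"ax": 0,"ay": 0,"az": 0,"dx": -2,"dy": 0,"dz": 0.2,"hand": 1},{"ax": 0,"ay": 0,"az": 0,"dx": -3,"dy": 0,"dz": 0.3,"hand": 1},{"ax": 0,"ay": 0,"az": 0,"dx": -3.4,"dy": 0,"dz": 0.3,"hand": 1},{"ax": 0,"ay": 0,"az": 0,"dx": -3.4,"dy": 0,"dz": 0.3,"hand": 1},{"ax": 0,"ay": 0,"az": 0,"dx": -3.4,"dy": 0,"dz": 0.3,"hand": 1}])

```text
clock: 14.9
eef_pos: [472.9, 86.7, 52.9]
tool_rot: [-3.141, -0.003, -0.003]
force: [0.8, -0.2, -0.4]
width: 0.5
gripper_force: 0.0
```

```bash
python3 - <<'E'
from h import *
s=read_state(); print(s['eef_pos'],s['tool_rot'],s['force'])
g=grab('wrist','w11')
h=cv2.cvtColor(g['pixels'],cv2.COLOR_RGB2HSV); m=(h[...,2]<75).astype(np.uint8); m[:,:275]=0;m[:,365:]=0; m[260:]=0
n,l,st,ce=cv2.connectedComponentsWithStats(m)
print([(np.round(plane(g,*ce[i],40),1)[:2].tolist(),int(st[i][4])) for i in range(1,n) if st[i][4]>60])
# bar behind plate, column profile in w7
w=load('w7'); H=cv2.cvtColor(w['pixels'],cv2.COLOR_RGB2HSV)
for c in (262,268,275,315): print(c,[(int(v),*map(int,H[v,c])) for v in range(184,222,2)])
E
```

```text
[472.93058636  86.65077894  52.88884637] [-3.14126226e+00 -2.95489174e-03 -3.47263040e-03] [ 0.75739433 -0.17656052 -0.36758567]
[([589.8, 100.3], 68), ([589.8, 72.6], 94), ([550.1, 87.4], 1685), ([543.1, 100.9], 348), ([543.0, 72.7], 391), ([532.6, 86.8], 1229)]
262 [(184, 106, 21, 203), (186, 107, 20, 201), (188, 108, 21, 204), (190, 107, 23, 203), (192, 107, 24, 204), (194, 108, 14, 187), (196, 110, 6, 122), (198, 116, 23, 87), (200, 113, 27, 86), (202, 105, 8, 123), (204, 108, 23, 187), (206, 108, 23, 188), (208, 109, 22, 189), (210, 107, 21, 194), (212, 107, 21, 194), (214, 105, 11, 183), (216, 18, 88, 171), (218, 18, 95, 178), (220, 18, 91, 180)]
268 [(184, 108, 24, 194), (186, 108, 22, 194), (188, 105, 24, 194), (190, 107, 24, 195), (192, 107, 24, 192), (194, 107, 13, 178), (196, 100, 6, 128), (198, 120, 2, 136), (200, 100, 5, 140), (202, 105, 4, 140), (204, 106, 19, 179), (206, 107, 22, 188), (208, 105, 22, 188), (210, 105, 21, 194), (212, 106, 22, 195), (214, 105, 14, 183), (216, 18, 90, 168), (218, 18, 92, 178), (220, 17, 91, 179)]
275 [(184, 106, 20, 196), (186, 108, 22, 198), (188, 107, 23, 197), (190, 105, 23, 196), (192, 108, 23, 200), (194, 107, 12, 184), (196, 102, 9, 142), (198, 111, 22, 185), (200, 109, 23, 188), (202, 109, 22, 186), (204, 107, 22, 187), (206, 109, 22, 188), (208, 105, 21, 190), (210, 107, 21, 194), (212, 108, 22, 195), (214, 107, 12, 184), (216, 17, 87, 164), (218, 18, 95, 170), (220, 17, 94, 171)]
315 [(184, 0, 195, 158), (186, 1, 192, 203), (188, 1, 184, 217), (190, 1, 176, 222), (192, 1, 184, 219), (194, 1, 189, 217), (196, 1, 193, 215), (198, 1, 196, 200), (200, 1, 196, 173), (202, 0, 141, 114), (204, 108, 20, 187), (206, 105, 22, 188), (208, 107, 24, 191), (210, 109, 22, 194), (212, 109, 22, 195), (214, 105, 11, 184), (216, 18, 89, 172), (218, 18, 91, 180), (220, 17, 93, 181)]
```

>>> send_rows(series=[{"ax": 0,"ay": 0,"az": 0,"dx": 1.5,"dy": 0,"dz": -0.1,"hand": 1},{"ax": 0,"ay": 0,"az": 0,"dx": 2.7,"dy": 0,"dz": -0.3,"hand": 1},{"ax": 0,"ay": 0,"az": 0,"dx": 2.7,"dy": 0,"dz": -0.3,"hand": 1}])

```text
clock: 15.25
eef_pos: [481.8, 86.4, 53.4]
tool_rot: [3.14, 0.034, -0.001]
force: [-26.1, 1.6, 12.2]
width: -0.0
gripper_force: 13.1
```

```bash
python3 - <<'E'
from h import *
s=read_state(); print(s['eef_pos'],s['tau'],s['force'],s['torque'])
p=s['eef_pos']/1000;F=s['force'];print('tau1 expected',p[0]*F[1]-p[1]*F[0])
g=grab('wrist','w12')
h=cv2.cvtColor(g['pixels'],cv2.COLOR_RGB2HSV); m=(h[...,2]<75).astype(np.uint8); m[:,:275]=0;m[:,365:]=0; m[260:]=0
n,l,st,ce=cv2.connectedComponentsWithStats(m)
print([(np.round(plane(g,*ce[i],40),1)[:2].tolist(),int(st[i][4])) for i in range(1,n) if st[i][4]>60])
# where is the fingertip/plate contact : side view
a=grab('scene','s12'); A=cv2.imread('pics/s12.png')[150:230,200:280]; cv2.imwrite('pics/s12c.png',cv2.resize(A,(800,800) if 0 else (600,600),interpolation=cv2.INTER_CUBIC))
print('tip proj',proj(a,[[481.8,86.4,53.4],[492,87,75],[492,87,34],[470,87,10],[492,65,75],[492,65,34],[493,75,53]]))
E
```

```text
[481.7808443   86.39481907  53.3628674 ] [ 3.03065903e+00 -4.83736145e+01  5.98924264e+00 -2.38330829e+01
  2.18022494e-01 -8.24292362e+00 -1.12992211e-02] [-26.14202402   1.5751894   12.16769343] [ 0.28519271  5.24755018 -0.04088624]
tau1 expected 3.0174315160658662
[([594.0, 100.2], 207), ([593.9, 72.5], 339), ([550.0, 87.4], 1620), ([544.0, 100.9], 337), ([544.0, 72.7], 396), ([533.6, 86.8], 1225)]
tip proj [[232.30808806 194.93852741]
 [235.35545695 185.70837307]
 [237.76165438 199.55313321]
 [229.83320681 210.7941223 ]
 [239.53585536 192.15432445]
 [241.8408978  205.97080668]
 [239.33767645 196.57463308]]
```

View pics/s12c.png

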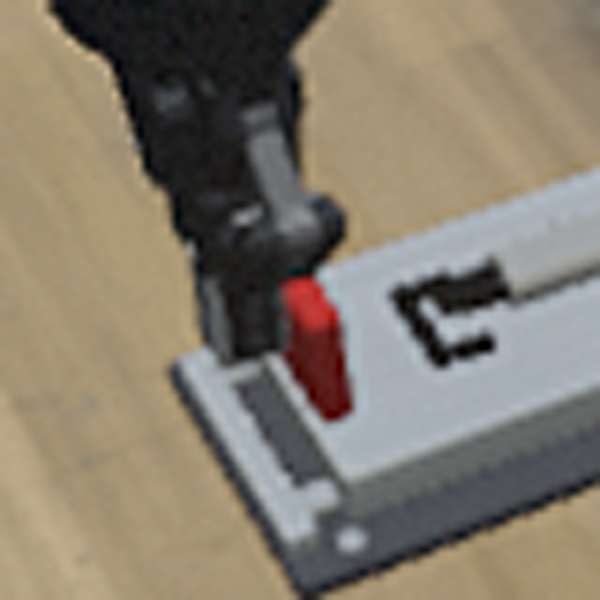

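The finger pads press squarely on the plate. The hand leans forward under load, though, so contact is probably at the plate's top edge. I'll back off, tilt so the tips lead, and push lower down.

>>> send_rows(series=[{"ax": 0,"ay": 0,"az": 0,"dx": -1,"dy": 0,"dz": 0,"hand": 1},{"ax": 0,"ay": 0,"az": 0,"dx": -2,"dy": 0,"dz": 0,"hand": 1},{"ax": 0,"ay": 0,"az": 0,"dx": -3,"dy": 0,"dz": 0.2,"hand": 1},{"ax": 0,"ay": 0.07,"az": 0,"dx": -3.3,"dy": 0,"dz": 0.5,"hand": 1},{"ax": 0,"ay": 0.15,"az": 0,"dx": -3.3,"dy": 0,"dz": 0.9,"hand": 1},{"ax": 0,"ay": 0.15,"az": 0,"dx": -3.3,"dy": 0,"dz": 0.9,"hand": 1},{"ax": 0,"ay": 0.15,"az": 0,"dx": -3.3,"dy": 0,"dz": 0.9,"hand": 1}])

```text
clock: 16.05
eef_pos: [474.4, 88.3, 58.4]
tool_rot: [3.134, -0.13, 0.004]
force: [12.8, 10.2, 0.8]
width: 0.1
gripper_force: 0.0
```

```bash
python3 - <<'E'
from h import *
np.set_printoptions(suppress=True,precision=3)
s=read_state(); print(s['eef_pos'],s['tool_rot'],s['qpos'],s['qd'],s['tau'],s['force'],s['torque'])
E
```

```text
[474.402  88.289  58.441] [ 3.134 -0.13   0.004] [-0.531  0.705  0.384  2.239 -1.101  0.232 -0.739] [-0.499  0.008  0.617  0.139 -0.079 -0.005  1.931] [  2.736 -44.882   4.237  -5.519  -3.172  -0.94   -1.857] [12.783 10.227  0.773] [ 1.068 -0.968 -0.216]
```

>>> send_rows(series=[{"ax": 0,"ay": -0.1,"az": 0,"dx": 0,"dy": 0,"dz": -0.5,"hand": 1},{"ax": 0,"ay": -0.15,"az": 0,"dx": 0,"dy": 0,"dz": -0.5,"hand": 1},{"ax": 0,"ay": -0.15,"az": 0,"dx": 0,"dy": 0,"dz": -0.5,"hand": 1},{"ax": 0,"ay": -0.15,"az": 0,"dx": 0,"dy": 0,"dz": -0.5,"hand": 1}])

```text
clock: 16.45
eef_pos: [473.4, 88.9, 62.8]
tool_rot: [3.137, 0.02, -0.003]
force: [-0.7, -0.3, -0.5]
width: 0.2
gripper_force: 0.0
```

```bash
python3 - <<'E'
from h import *
np.set_printoptions(suppress=True,precision=3)
s=read_state(); print(s['eef_pos'],s['tool_rot'],s['qpos'],s['qd'],s['force'])
E
```

```text
[473.351  88.875  62.782] [ 3.137  0.02  -0.003] [-0.652  0.787  0.636  2.108 -0.898  0.566 -0.922] [ 0.018 -0.014 -0.023  0.029 -0.002  0.002 -0.004] [-0.693 -0.26  -0.499]
```

>>> send_rows(series=[{"ax": 0,"ay": 0.02,"az": 0,"dx": 0,"dy": 0.24,"dz": 0.5,"hand": 1},{"ax": 0,"ay": 0.04,"az": 0,"dx": 0,"dy": 0.24,"dz": 1,"hand": 1},{"ax": 0,"ay": 0.06,"az": 0,"dx": 0,"dy": 0.24,"dz": 1.6,"hand": 1},{"ax": 0,"ay": 0.08,"az": 0,"dx": 0,"dy": 0.24,"dz": 2.1,"hand": 1},{"ax": 0,"ay": 0.08,"az": 0,"dx": 0,"dy": 0.24,"dz": 2.1,"hand": 1}])

```text
clock: 16.95
eef_pos: [470.6, 86.1, 41.9]
tool_rot: [3.138, -0.057, -0.005]
force: [0.6, -0.8, -0.2]
width: -0.0
gripper_force: 0.0
```

```bash
python3 - <<'E'
from h import *
np.set_printoptions(suppress=True,precision=3)
s=read_state(); print(s['eef_pos'],s['tool_rot'],s['qpos'],s['qd'],s['force'])
E
```

```text
[470.634  86.064  41.903] [ 3.138 -0.057 -0.005] [-0.56   0.767  0.466  2.191 -1.042  0.351 -0.793] [-0.025  0.006  0.054 -0.035  0.032  0.059 -0.029] [ 0.625 -0.846 -0.225]
```

>>> send_rows(series=[{"ax": 0,"ay": 0,"az": 0,"dx": 0.3,"dy": 0,"dz": 0,"hand": 1},{"ax": 0,"ay": 0,"az": 0,"dx": 0.6,"dy": 0,"dz": 0,"hand": 1},{"ax": 0,"ay": 0,"az": 0,"dx": 0.9,"dy": 0,"dz": 0,"hand": 1},{"ax": 0,"ay": 0,"az": 0,"dx": 1.2,"dy": 0,"dz": 0,"hand": 1},{"ax": 0,"ay": 0,"az": 0,"dx": 1.4,"dy": 0,"dz": -0.1,"hand": 1},{"ax": 0,"ay": 0,"az": 0,"dx": 1.6,"dy": 0,"dz": -0.1,"hand": 1},{"ax": 0,"ay": 0,"az": 0,"dx": 1.6,"dy": 0,"dz": -0.1,"hand": 1}])

```text
clock: 17.65
eef_pos: [482.0, 86.3, 42.6]
tool_rot: [3.138, -0.046, -0.003]
force: [-10.7, -1.1, 2.0]
width: -0.0
gripper_force: 5.7
```

>>> send_rows(series=[{"ax": 0,"ay": 0,"az": 0,"dx": 0.2,"dy": 0,"dz": 0,"hand": 1},{"ax": 0,"ay": 0,"az": 0,"dx": 0.4,"dy": 0,"dz": -0.1,"hand": 1},{"ax": 0,"ay": 0,"az": 0,"dx": 0.4,"dy": 0,"dz": -0.1,"hand": 1}])

```text
clock: 17.95
eef_pos: [482.2, 86.3, 42.8]
tool_rot: [3.138, -0.04, -0.002]
force: [-16.9, -1.8, -0.1]
width: 0.2
gripper_force: 8.1
```

>>> send_rows(series=[{"ax": 0,"ay": 0,"az": 0,"dx": 0.1,"dy": 0,"dz": 0,"hand": 1},{"ax": 0,"ay": 0,"az": 0,"dx": 0.2,"dy": 0,"dz": 0,"hand": 1},{"ax": 0,"ay": 0,"az": 0,"dx": 0.2,"dy": 0,"dz": 0,"hand": 1}])

```text
clock: 18.25
eef_pos: [482.3, 86.3, 42.8]
tool_rot: [3.139, -0.036, -0.002]
force: [-19.6, -1.8, 2.5]
width: -0.2
gripper_force: 9.9
```

>>> send_rows(series=[{"ax": 0,"ay": 0,"az": 0,"dx": 0.1,"dy": 0,"dz": 0,"hand": 1},{"ax": 0,"ay": 0,"az": 0,"dx": 0.2,"dy": 0,"dz": -0.05,"hand": 1},{"ax": 0,"ay": 0,"az": 0,"dx": 0.2,"dy": 0,"dz": -0.05,"hand": 1}])

```text
clock: 18.55
eef_pos: [482.4, 86.3, 42.8]
tool_rot: [3.139, -0.033, -0.002]
force: [-22.0, -2.8, 1.7]
width: -0.3
gripper_force: 11.1
```

>>> send_rows(series=[{"ax": 0,"ay": 0,"az": 0,"dx": 0.1,"dy": 0,"dz": 0,"hand": 1},{"ax": 0,"ay": 0,"az": 0,"dx": 0.2,"dy": 0,"dz": -0.05,"hand": 1},{"ax": 0,"ay": 0,"az": 0,"dx": 0.2,"dy": 0,"dz": -0.05,"hand": 1}])

```text
clock: 18.85
eef_pos: [482.5, 86.3, 42.9]
tool_rot: [3.139, -0.029, -0.002]
force: [-24.0, -3.4, 0.8]
width: 0.5
gripper_force: 12.4
```

>>> send_rows(series=[{"ax": 0,"ay": 0,"az": 0,"dx": 0.1,"dy": 0,"dz": 0,"hand": 1},{"ax": 0,"ay": 0,"az": 0,"dx": 0.2,"dy": 0,"dz": -0.04,"hand": 1},{"ax": 0,"ay": 0,"az": 0,"dx": 0.2,"dy": 0,"dz": -0.04,"hand": 1}])

```text
clock: 19.15
eef_pos: [482.5, 86.3, 42.9]
tool_rot: [3.14, -0.026, -0.002]
force: [-27.8, -3.6, 0.1]
width: 0.0
gripper_force: 13.7
```

>>> send_rows(series=[{"ax": 0,"ay": 0,"az": 0,"dx": 0.1,"dy": 0,"dz": 0,"hand": 1},{"ax": 0,"ay": 0,"az": 0,"dx": 0.2,"dy": 0,"dz": -0.04,"hand": 1},{"ax": 0,"ay": 0,"az": 0,"dx": 0.2,"dy": 0,"dz": -0.04,"hand": 1}])

```text
clock: 19.45
eef_pos: [482.6, 86.3, 43.0]
tool_rot: [3.14, -0.022, -0.002]
force: [-29.7, -3.7, -0.3]
width: -0.0
gripper_force: 15.1
```

```bash
python3 - <<'E'
from h import *
np.set_printoptions(suppress=True,precision=3)
s=read_state(); print(s['eef_pos'],s['tool_rot'],s['qpos'],s['force'],s['torque'])
g=grab('wrist','w13')
h=cv2.cvtColor(g['pixels'],cv2.COLOR_RGB2HSV); m=(h[...,2]<75).astype(np.uint8); m[:,:275]=0;m[:,365:]=0; m[260:]=0
n,l,st,ce=cv2.connectedComponentsWithStats(m)
print([(np.round(plane(g,*ce[i],40),1)[:2].tolist(),int(st[i][4])) for i in range(1,n) if st[i][4]>60])
E
```

```text
[482.605  86.347  42.99 ] [ 3.14  -0.022 -0.002] [-0.589  0.796  0.538  2.13  -0.969  0.453 -0.856] [-29.744  -3.68   -0.255] [-0.885  6.562 -0.095]
[([593.9, 99.9], 192), ([593.9, 72.6], 372), ([550.4, 87.5], 1808), ([543.8, 100.6], 296), ([543.8, 72.6], 436), ([533.4, 86.4], 1256)]
```

>>> send_rows(series=[{"ax": 0,"ay": 0,"az": 0,"dx": 0.5,"dy": 0,"dz": -0.1,"hand": 1},{"ax": 0,"ay": 0,"az": 0,"dx": 0.8,"dy": 0,"dz": -0.15,"hand": 1}])

```text
clock: 19.7
eef_pos: [483.4, 86.4, 43.2]
tool_rot: [3.141, -0.009, -0.001]
force: [-39.2, -4.4, -7.2]
width: 0.1
gripper_force: 19.0
```

>>> send_rows(series=[{"ax": 0,"ay": 0,"az": 0,"dx": 0,"dy": 0,"dz": 0,"hand": 1},{"ax": 0,"ay": 0,"az": 0,"dx": 0.1,"dy": 0,"dz": 0,"hand": 1}])

```text
clock: 19.9
eef_pos: [503.8, 86.4, 46.9]
tool_rot: [3.137, -0.045, -0.003]
force: [-3.1, -0.1, -1.5]
width: -0.3
gripper_force: 2.1
```

It broke free at about 40 N. Now to see where the carriage is.

```bash
cat >> h.py <<'E'
def carriage(name):
    g=grab('wrist',name)
    h=cv2.cvtColor(g['pixels'],cv2.COLOR_RGB2HSV); m=(h[...,2]<75).astype(np.uint8); m[:,:265]=0;m[:,375:]=0; m[270:]=0
    n,l,st,ce=cv2.connectedComponentsWithStats(m)
    print([(np.round(plane(g,*ce[i],40),1)[:2].tolist(),int(st[i][4])) for i in range(1,n) if st[i][4]>60])
    rm=((h[...,0]<8)|(h[...,0]>172))&(h[...,1]>150); rm[:, :250]=0; rm[:,380:]=0; p=np.argwhere(rm); print('red rear top',p.max(0),plane(g,315,p[:,0].max()+1,75))
E
python3 - <<'E'
from h import *
np.set_printoptions(suppress=True,precision=3)
s=read_state(); print(s['eef_pos'],s['qpos'],s['qd'],s['force']); carriage('w14'); s=read_state(); print(s['eef_pos'],s['force'])
E
```

```text
[503.779  86.411  46.865] [-0.594  0.802  0.557  2.094 -0.958  0.466 -0.872] [ 0.001 -0.009  0.035 -0.11  -0.002 -0.017 -0.018] [-3.123 -0.132 -1.528]
[([616.5, 101.0], 414), ([616.4, 72.4], 418), ([572.0, 87.4], 1681), ([565.2, 101.2], 379), ([565.1, 72.6], 394), ([554.6, 86.9], 1253)]
red rear top [312 379] [514.729  87.253  75.   ]
[506.946  86.363  47.78 ] [-3.356  0.378 -2.347]
```

>>> send_rows(series=[{"ax": 0,"ay": 0,"az": 0,"dx": 0.2,"dy": 0,"dz": 0,"hand": 1},{"ax": 0,"ay": 0,"az": 0,"dx": 0.4,"dy": 0,"dz": 0.02,"hand": 1},{"ax": 0,"ay": 0,"az": 0,"dx": 0.6,"dy": 0,"dz": 0.04,"hand": 1},{"ax": 0,"ay": 0,"az": 0,"dx": 0.8,"dy": 0,"dz": 0.06,"hand": 1},{"ax": 0,"ay": 0,"az": 0,"dx": 1.0,"dy": 0,"dz": 0.08,"hand": 1},{"ax": 0,"ay": 0,"az": 0,"dx": 1.2,"dy": 0,"dz": 0.1,"hand": 1},{"ax": 0,"ay": 0,"az": 0,"dx": 1.2,"dy": 0,"dz": 0.1,"hand": 1}])

```text
clock: 20.65
eef_pos: [523.1, 86.4, 49.2]
tool_rot: [3.137, -0.057, -0.003]
force: [-4.3, 0.4, -3.4]
width: -0.2
gripper_force: 2.1
```

>>> send_rows(series=[{"ax": 0,"ay": 0,"az": 0,"dx": 0.1,"dy": 0,"dz": 0,"hand": 1},{"ax": 0,"ay": 0,"az": 0,"dx": 0.2,"dy": 0,"dz": 0,"hand": 1},{"ax": 0,"ay": 0,"az": 0,"dx": 0.3,"dy": 0,"dz": 0.01,"hand": 1},{"ax": 0,"ay": 0,"az": 0,"dx": 0.4,"dy": 0,"dz": 0.02,"hand": 1}])

```text
clock: 21.05
eef_pos: [526.6, 86.4, 49.2]
tool_rot: [3.138, -0.057, -0.003]
force: [-5.6, 1.1, -2.3]
width: 0.3
gripper_force: 2.5
```

>>> send_rows(series=[{"ax": 0,"ay": 0,"az": 0,"dx": 0.1,"dy": 0,"dz": 0,"hand": 1},{"ax": 0,"ay": 0,"az": 0,"dx": 0.2,"dy": 0,"dz": 0,"hand": 1},{"ax": 0,"ay": 0,"az": 0,"dx": 0.3,"dy": 0,"dz": 0.01,"hand": 1}])

```text
clock: 21.35
eef_pos: [529.4, 86.4, 49.2]
tool_rot: [3.138, -0.057, -0.003]
force: [-4.2, 0.7, -2.4]
width: 0.1
gripper_force: 2.5
```

>>> send_rows(series=[{"ax": 0,"ay": 0,"az": 0,"dx": 0.1,"dy": 0,"dz": 0,"hand": 1},{"ax": 0,"ay": 0,"az": 0,"dx": 0.2,"dy": 0,"dz": 0,"hand": 1},{"ax": 0,"ay": 0,"az": 0,"dx": 0.3,"dy": 0,"dz": 0.01,"hand": 1}])

```text
clock: 21.65
eef_pos: [531.8, 86.4, 49.2]
tool_rot: [3.138, -0.055, -0.003]
force: [-6.5, -0.4, -0.8]
width: 0.1
gripper_force: 3.5
```

>>> send_rows(series=[{"ax": 0,"ay": 0,"az": 0,"dx": 0.1,"dy": 0,"dz": 0,"hand": 1},{"ax": 0,"ay": 0,"az": 0,"dx": 0.15,"dy": 0,"dz": 0,"hand": 1},{"ax": 0,"ay": 0,"az": 0,"dx": 0.15,"dy": 0,"dz": 0,"hand": 1}])

```text
clock: 21.95
eef_pos: [532.7, 86.4, 49.2]
tool_rot: [3.138, -0.054, -0.003]
force: [-8.1, -1.0, -1.1]
width: 0.0
gripper_force: 3.7
```

```bash
python3 - <<'E'
from h import *
np.set_printoptions(suppress=True,precision=3)
carriage('w15'); s=read_state(); print(s['eef_pos'],s['force'],s['gripper_force'])
E
```

```text
[([645.9, 100.9], 454), ([645.8, 72.4], 461), ([600.8, 87.3], 1599), ([594.0, 101.0], 369), ([594.0, 72.5], 392), ([583.5, 86.8], 1218)]
red rear top [308 379] [543.835  87.23   75.   ]
[532.711  86.393  49.172] [-7.033  0.371 -0.942] 3.694545328617096
```

>>> send_rows(series=[{"ax": 0,"ay": 0,"az": 0,"dx": 0.08,"dy": 0,"dz": 0,"hand": 1},{"ax": 0,"ay": 0,"az": 0,"dx": 0.15,"dy": 0,"dz": 0,"hand": 1},{"ax": 0,"ay": 0,"az": 0,"dx": 0.15,"dy": 0,"dz": 0,"hand": 1},{"ax": 0,"ay": 0,"az": 0,"dx": 0.15,"dy": 0,"dz": 0,"hand": 1}])

```text
clock: 22.4
eef_pos: [533.7, 86.4, 49.2]
tool_rot: [3.138, -0.053, -0.003]
force: [-8.6, 0.3, -1.0]
width: -0.3
gripper_force: 4.2
```

The force rises about 1 N per mm above the 5 N of friction, so the buffer is met with about 3.5 N on it. I'll back off gently and check.

>>> send_rows(series=[{"ax": 0,"ay": 0,"az": 0,"dx": -0.3,"dy": 0,"dz": 0,"hand": 1},{"ax": 0,"ay": 0,"az": 0,"dx": -0.8,"dy": 0,"dz": 0,"hand": 1},{"ax": 0,"ay": 0,"az": 0,"dx": -1.5,"dy": 0,"dz": 0,"hand": 1},{"ax": 0,"ay": 0,"az": 0,"dx": -2.5,"dy": 0,"dz": -0.5,"hand": 1},{"ax": 0,"ay": 0,"az": 0,"dx": -3,"dy": 0,"dz": -2,"hand": 1},{"ax": 0,"ay": 0,"az": 0,"dx": -3,"dy": 0,"dz": -5,"hand": 1},{"ax": 0,"ay": 0,"az": 0,"dx": -3,"dy": 0,"dz": -8,"hand": 1},{"ax": 0,"ay": 0,"az": 0,"dx": -3,"dy": 0,"dz": -10,"hand": 1},{"ax": 0,"ay": 0,"az": 0,"dx": -3,"dy": 0,"dz": -10,"hand": 1}])

```text
clock: 23.3
eef_pos: [502.0, 86.7, 150.5]
tool_rot: [3.138, -0.064, -0.004]
force: [-0.2, -0.4, -0.5]
width: -0.5
gripper_force: 0.0
```

```bash
python3 - <<'E'
from h import *
np.set_printoptions(suppress=True,precision=3)
carriage('w16'); s=read_state(); print(s['clock'],s['eef_pos'],s['qpos'],s['force'],s['qd'])
t=grab('top','t16'); t0=load('top0')
for c in((345,275,385,317),(370,220,405,255)):
    a,b=[x['pixels'][c[1]:c[3],c[0]:c[2]].astype(int) for x in(t0,t)]; print('bystander diff',np.abs(a-b).mean(), np.abs(a-b).max())
E
```

```text
[([653.4, 86.8], 822), ([602.0, 87.4], 608), ([594.0, 101.2], 134), ([593.9, 72.7], 136), ([584.0, 86.9], 433)]
red rear top [194 351] [543.236  86.729  75.   ]
23.35 [501.107  86.952 149.096] [-0.747  0.656  0.783  2.059 -0.756  0.662 -1.043] [ 0.336 -0.392 -1.509] [ 0.019  0.035 -0.037  0.018 -0.01  -0.004  0.005]
bystander diff 2.987896825396825 14
bystander diff 3.0359183673469388 9
```

```bash
python3 -c "
from h import *
print(finish_job())"
```

```text
the job is handed in; nothing more can be done
None
```

I handed the job in at 23.4 s: the connector is in the nest, the carriage rests on the buffer with an estimated 3.5 N on it, and the reel and jar have not moved. The carriage took about 40 N to break free, above the 15–21 N given, and on an abandoned tilt joint 5 read -1.101 against its -1.1 limit; I don't have the verdict.

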